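Load the supply carousel and lock up its telescopic handle

ROBOT

A 6-joint arm with a two-finger parallel gripper is mounted at the origin on a cart in front of the work surface, level with it; the furniture and walls round the work are solid. World frame = base frame: x ahead of the robot, y to its left, z up, the work surface at z = 0. Lengths are in mm, angles in rad, forces in N, time in s.
With the tool pointing down it reaches from about 300 to 775 mm from the base axis. Payload 14.6 kg.
Tool frame: the origin (TCP) lies midway between the tips of the shut fingers; the grasp point (between the pads) lies behind it (manip.grip_depth is the z of the grasp point in the tool frame, in mm); z points along the fingers, y is the line along which they close (so a half turn about z gives the same grasp; the last joint's range is limited). The gripper opens to 94 mm and grips with 3 to 60 N. Pads are 16 mm wide; open, the fingers measure 119 mm over their backs; the gripper's body (75 mm by 177 mm) begins 78 mm behind the grasp point.
Start: joints at [1.115, 0.3, 1.521, -0, 1.321, -0.067], TCP at [208.49, 508.941, 205.446] pointing down, gripper open.
Joint ranges: [-3.03, 3.03], [-0.79, 2.21], [0.23, 2.52], [-1.04, 4.18], [0, 3.07], [-2.55, 2.55]. Speed limits (rad/s): [2.22, 2.22, 2.57, 3.14, 3.14, 3.14].

INTERFACE

Orientations are given as [roll, pitch, yaw] about the fixed x, y, z axes, in that order (R = Rz(yaw) Ry(pitch) Rx(roll)).
In Python, from cell import manip gives the robot as it stands.
- The arm moves only by the shell command python3 nudge.py [OPENING] [FORCE], which reads ROWS from standard input. ROWS is a JSON list of rows, 1 to 5 of them, each written [[dx, dy, dz], [rx, ry, rz]]: dx, dy, dz in units of 5 mm, then a rotation vector rx, ry, rz in rad; each row is the pose to reach, as a shift and turn from the pose commanded when the command began, along the tool's axes at that moment; what a row does not reach only later rows make up. A row lasts 1/10 s, in which the tool goes at most 50 mm and 0.15 rad, less where a joint would pass 70% of its speed; a pose out of reach is approached as far as the arm can. OPENING is the finger opening in mm, set as the command begins (- or left out keeps the last). The fingers move at their own pace and stop on an object; FORCE is the grip in N (left out, the last holds). Time passes only in rows, so rows that do not move let the fingers close. It prints the time, the measured TCP pose, the force, the opening and the grip force at its end. Input that does not fit is refused with a message, and nothing moves.
- manip.read_state(): the state, without advancing time (a new reading comes with each control period).
- manip.camera(name): name is "side" or "top" or "wrist"; returns (picture, depth): 384x512x3 uint8, red, green, blue; 384x512 float32, mm along the optical axis (not along the pixel's ray), 0 where there is no reading.
- manip.camera_info(name): a dict with "K" (3x3 intrinsics, pixels), "dist" ([k1, k2, p1, p2, k3] as OpenCV has them; the pictures are not rectified), "rvec" (rotation vector, rad) and "tvec" (3), from world to camera coordinates, as OpenCV has them; the wrist camera has in their place "mount" (4x4, takes a point from camera to tool coordinates, whose origin is the TCP and whose axes are the flange's). Camera axes: x right, y down, z forward; pixel columns grow to the right and rows downward; lengths in mm; the calibration is good to about 2 mm. A picture is of the moment at which its call begins: read the wrist's pose just before it. camera_info takes no time and is no camera call.
- manip.sign_off(): hands the job in; it is judged then, once.
The state is a dict: "clock": time; "joints": joint angles; "qd": joint speeds; "effort": joint torques, N m; "eef_pos": TCP position; "eef_rot": TCP orientation; "wrist_force": force on the tool from outside, world axes, zero at the start; "moment": the same for the moment, N m; "finger_gap": finger opening in mm; "finger_force": force on a finger pad.
Only numpy, scipy, OpenCV 4.12 (cv2) and the standard library are available. Lean on these libraries where they do the work, as an engineer would, in place of code of your own. Each camera call takes 0.05 s, during which the arm holds its last target. There are 200 camera calls.

TASK

Get the supply caddy ready for the kennel round. In the order white carton, pink carton, tablet cutter, black tape roll, passing over any that is not out today, lay each flat on the empty dark pad at the red dot, the long ones lengthwise toward the mast, let go, and then turn the carousel one stop counter-clockwise (seen from above). After the last turn, pull the telescopic carrying handle right up until both its lock buttons have clicked out; leave the carousel clicked into a stop and all other things where they are.

Things in the scene. Friction and masses are not known exactly. Their poses are not given: they have to be found in the camera images.
- white_carton: white tablet carton, 42 x 115 x 34 mm (x, y, z), 80 g; origin at the centre of its underside, z up, its length along its y axis; starts flat on the left-hand bench within 0.72 m of the robot's base, or is absent (things like it elsewhere are not meant)
- pink_carton: pink capsule carton, 46 x 118 x 27 mm (x, y, z), 80 g; origin at the centre of its underside, z up, its length along its y axis; starts flat on the left-hand bench within 0.72 m of the robot's base, or is absent (things like it elsewhere are not meant)
- tablet_cutter: tablet cutter, white case with a green lid (shut, does not open), 41 x 94 x 17 mm (x, y, z), 70 g; origin at the centre of its underside, z up, its length along its y axis; starts flat on the left-hand bench within 0.72 m of the robot's base, or is absent (things like it elsewhere are not meant)
- tape_roll_black: black roll of bandage tape, 59 mm in diameter, 19 mm high, 60 g; origin at the centre of its underside, z up along the roll's axis; starts flat on the left-hand bench within 0.72 m of the robot's base, or is absent (things like it elsewhere are not meant)
- blue_jar: white jar with a blue cap, 67 mm in diameter, 91 mm tall; a bystander on the left-hand bench, origin at the centre of its underside
- brown_bottle: brown tablet bottle with a white cap, 51 mm in diameter, 110 mm tall; a bystander on the left-hand bench, origin at the centre of its underside
- red_shaker: red powder shaker, 50 mm in diameter, 105 mm tall; a bystander on the left-hand bench, origin at the centre of its underside
- caddy: medicine caddy, fixed to the table on the right: round grey base of 340 mm diameter with a tongue at the front (its -x side, toward the robot) bearing a red dot; origin at the centre of its underside on the table, z up. On it turns the white carousel; from its middle rises the mast (sleeve 30 mm thick, black collar 38 mm wide up to z = 102 mm)
- carousel (a joint): angle of the carousel about the caddy's vertical axis, rad, positive counter-clockwise from above (its front then goes to the robot's right); range -0.6 to 7.0. Spring stops every 72 degrees: 0, 1.257, 2.513, 3.770, 5.027, 6.283; at a stop one bay is at the red dot. Within about 5 degrees of a stop it springs in, elsewhere it stays where it is left
- stop_pin (a joint): height of the stop's spring ball, m: about 0 or below while it is pressed down between stops, about +0.004 when it has sprung into a stop
- load_place (a point): middle of the floor of the bay that is at the red dot (fixed to the caddy, 102 mm in front of its axis, 22 mm above the table)
- next_place (a point): middle of the floor of the place one stop counter-clockwise of the red dot (fixed to the caddy)
- caddy_axis (a point): point on the caddy's vertical axis at the height of the carousel floor, 22 mm above the table. The carousel is a flat white disc of 330 mm diameter with five bays 72 degrees apart, marked by dark rubber pads (112 mm along the radius, 56 mm wide, flush), their middles 102 mm from the axis
- button_lower (a joint): red lock button of the lower mast section, facing the front, 8 mm thick, sprung: about 0 m while hidden in the sleeve, about 0.007 when it has clicked out over the sleeve's black collar, which happens when the lower section is 47.5 mm out (its end stop is at 50.5 mm)
- button_upper (a joint): red lock button of the upper mast section: about 0 m hidden, about 0.007 when clicked out over the lower section's black collar, which happens when the upper section is 47.5 mm out of the lower (its end stop is at 50.5 mm)
- mast_lower (a joint): how far the lower mast section is out of the sleeve, m, 0 to 0.0505, positive up; it stays where it is left (friction about 3 N)
- mast_upper (a joint): how far the upper mast section is out of the lower, m, 0 to 0.0505, positive up; it stays where it is left (friction about 2 N)
- handle_mid (a point): middle of the carrying handle, a level black T-grip 18 mm thick and 46 mm long (58 mm with its red end caps, 21 mm thick) along the caddy's y axis; on the caddy's axis, 155 mm above the table when both sections are fully in and 256 mm when fully out. Pull it up with about 6 N
- post_top (a point): top of one of five like blue posts on the carousel, 72 degrees apart: upright, 15 mm in diameter, 152 mm from the axis, tops 75 mm above the table, on the rim between the bays (36 degrees either side of a bay's middle). Pinch or push any post to turn the carousel, about 3 to 5 N. This one stands at caddy-frame angle (from +x) 3.770 rad + the joint angle
- stand_corner (a point): near right corner of the shelf of the small fixed plywood stand on the left-hand bench (it bears a pack of wipes); from here the shelf runs away from the robot (+x) and to the left (+y), its top 115 mm above the bench: keep the gripper's body clear of it

How it is judged (in metres and radians):
On the way, in this order (a step that is already met when the one before it is completed fails the run):
1. the white carton lies released in the bay at the red dot, its length toward the mast (horizontal distance between white_carton and load_place below 0.036 m and height (world z) of white_carton between 0.012 and 0.03 m and angle between white_carton's own z axis and vertical below 0.12 rad and contact force between white_carton and the fingers below 0.05 N and linear speed of white_carton below 0.03 m/s and angle between the y axis of white_carton and the x axis of caddy, either way round below 0.4 rad), for 0.2 s.
2. the carousel is turned one stop on, counter-clockwise from above: the white carton lies one place past the red dot (horizontal distance between white_carton and next_place below 0.036 m and height (world z) of white_carton between 0.012 and 0.03 m and angle between white_carton's own z axis and vertical below 0.12 rad and contact force between white_carton and the fingers below 0.05 N and linear speed of white_carton below 0.03 m/s), for 0.2 s.
3. the pink carton lies released in the bay at the red dot, its length toward the mast (horizontal distance between pink_carton and load_place below 0.036 m and height (world z) of pink_carton between 0.012 and 0.03 m and angle between pink_carton's own z axis and vertical below 0.12 rad and contact force between pink_carton and the fingers below 0.05 N and linear speed of pink_carton below 0.03 m/s and angle between the y axis of pink_carton and the x axis of caddy, either way round below 0.4 rad), for 0.2 s.
4. the carousel is turned one stop on, counter-clockwise from above: the pink carton lies one place past the red dot (horizontal distance between pink_carton and next_place below 0.036 m and height (world z) of pink_carton between 0.012 and 0.03 m and angle between pink_carton's own z axis and vertical below 0.12 rad and contact force between pink_carton and the fingers below 0.05 N and linear speed of pink_carton below 0.03 m/s), for 0.2 s.
5. the tablet cutter lies released in the bay at the red dot, its length toward the mast (horizontal distance between tablet_cutter and load_place below 0.036 m and height (world z) of tablet_cutter between 0.012 and 0.03 m and angle between tablet_cutter's own z axis and vertical below 0.12 rad and contact force between tablet_cutter and the fingers below 0.05 N and linear speed of tablet_cutter below 0.03 m/s and angle between the y axis of tablet_cutter and the x axis of caddy, either way round below 0.4 rad), for 0.2 s.
6. the carousel is turned one stop on, counter-clockwise from above: the tablet cutter lies one place past the red dot (horizontal distance between tablet_cutter and next_place below 0.036 m and height (world z) of tablet_cutter between 0.012 and 0.03 m and angle between tablet_cutter's own z axis and vertical below 0.12 rad and contact force between tablet_cutter and the fingers below 0.05 N and linear speed of tablet_cutter below 0.03 m/s), for 0.2 s.
7. the black tape roll lies released in the bay at the red dot (horizontal distance between tape_roll_black and load_place below 0.036 m and height (world z) of tape_roll_black between 0.012 and 0.03 m and angle between tape_roll_black's own z axis and vertical below 0.12 rad and contact force between tape_roll_black and the fingers below 0.05 N and linear speed of tape_roll_black below 0.03 m/s), for 0.2 s.
8. the carousel is turned one stop on, counter-clockwise from above: the black tape roll lies one place past the red dot (horizontal distance between tape_roll_black and next_place below 0.036 m and height (world z) of tape_roll_black between 0.012 and 0.03 m and angle between tape_roll_black's own z axis and vertical below 0.12 rad and contact force between tape_roll_black and the fingers below 0.05 N and linear speed of tape_roll_black below 0.03 m/s), for 0.2 s.
9. the carrying handle is pulled right up, both lock buttons out (value of joint each of mast_lower, mast_upper above 0.0455 m and value of joint each of button_lower, button_upper above 0.0035 m), for 0.2 s.
At the end, for the whole second after the job is handed in: Everything that was to be loaded and was out lies flat (within 7 degrees) on the carousel's floor, its middle 30 to 155 mm from the axis; the carousel is at rest in a stop; both mast sections are out (45.5 mm or more of 50.5) with both lock buttons out (3.5 mm or more) (all of step 9 and value of joint stop_pin above 0.0015 m and velocity of joint carousel between -0.05 and 0.05 rad/s and horizontal distance between white_carton and caddy_axis between 0.03 and 0.155 m and height (world z) of white_carton between 0.012 and 0.03 m and angle between each of white_carton, pink_carton, tablet_cutter, tape_roll_black's own z axis and vertical below 0.12 rad and horizontal distance between pink_carton and caddy_axis between 0.03 and 0.155 m and height (world z) of pink_carton between 0.012 and 0.03 m and horizontal distance between tablet_cutter and caddy_axis between 0.03 and 0.155 m and height (world z) of tablet_cutter between 0.012 and 0.03 m and horizontal distance between tape_roll_black and caddy_axis between 0.03 and 0.155 m and height (world z) of tape_roll_black between 0.012 and 0.03 m); the robot touches nothing.
It fails at once if a bystander (blue-capped jar, brown bottle, red shaker) is pushed more than 4 cm (distance of any of blue_jar, brown_bottle, red_shaker from where it was at the start of the episode above 0.04 m).
Of white_carton, pink_carton, tablet_cutter, tape_roll_black only 2 to 4 are there at a start; the rules pass over those that are not, and their reading is None.
At some moment in a run one of white_carton, pink_carton, tablet_cutter, tape_roll_black may be knocked a few centimetres aside while the robot is not near it.
It also fails if it takes over 210 s, if anything falls off the work surface, if the arm or the gripper's body presses on something with over 40 N, if the wrist force passes 120 N, or if a joint passes its speed limit or range.

## Working session

There is one attempt and no reset: what is moved stays moved. The work goes in short steps, Python scripts to look and compute and a shell command to move; the robot and the scene stay as the last step left them, time stands still between calls to the robot, and variables do not carry over. Pictures are saved under pics/ and viewed, at most 14 in all, crops included, and the job is handed in when it is done.

```bash
ls; mkdir -p pics
python3 - <<'E'
from cell import manip
import cv2
print(manip.read_state(), manip.grip_depth)
for n in("top","side","wrist"):
    p,d=manip.camera(n); cv2.imwrite(f"pics/{n}0.png",p[:,:,::-1]); import numpy as np; np.savez(f"pics/{n}0.npz",p=p,d=d)
    print(n,manip.camera_info(n))
E
```

```text
cell.py
nudge.py
pics
{'clock': 0.0, 'joints': array([ 1.11538764e+00,  3.00461740e-01,  1.52158433e+00,  3.71549313e-06,
        1.32067179e+00, -6.66272139e-02]), 'qd': array([ 2.15985411e-03, -5.65437694e-04,  4.36546723e-05, -5.40195455e-04,
       -1.65885740e-06,  7.92176679e-04]), 'effort': array([-2.50358744e-04, -5.31824684e+01, -3.52726972e+01,  7.07186619e-02,
        2.46373558e-02, -2.94695084e-06]), 'eef_pos': array([208.38611467, 508.71693203, 204.89008217]), 'eef_rot': array([-3.14047018e+00, -7.85050755e-05,  2.75281021e+00]), 'wrist_force': array([-0.3109833 , -0.06617676, -1.33887887]), 'moment': array([0.08349261, 0.0608309 , 0.01396496]), 'finger_force': 0.0, 'finger_gap': 94.06200640599928} -18.8
top {'K': array([[385.94470274,   0.        , 250.41653276],
       [  0.        , 385.94470274, 194.79198245],
       [  0.        ,   0.        ,   1.        ]]), 'dist': array([-0.11262858,  0.        ,  0.        ,  0.        ,  0.        ]), 'rvec': array([ 2.16217313, -2.10840868,  0.2016773 ]), 'tvec': 
[... 314 characters left out ...]
.2132908 ,  1.27206244, -0.43810005]), 'tvec': array([-300.37180978, -216.17342748, 1451.11288367])}
wrist {'K': array([[284.37891905,   0.        , 252.73492837],
       [  0.        , 284.37891905, 194.88616672],
       [  0.        ,   0.        ,   1.        ]]), 'dist': array([-0.03055726,  0.        ,  0.        ,  0.        ,  0.        ]), 'mount': array([[ 1.52977892e-03, -9.70658531e-01, -2.40457221e-01,
         7.03062509e+01],
       [ 9.99998428e-01,  1.70041967e-03, -5.02169755e-04,
        -5.88864200e-01],
       [ 8.96313546e-04, -2.40456075e-01,  9.70659607e-01,
        -1.78973017e+02],
       [ 0.00000000e+00,  0.00000000e+00,  0.00000000e+00,
         1.00000000e+00]])}
```
View pics/top0.png

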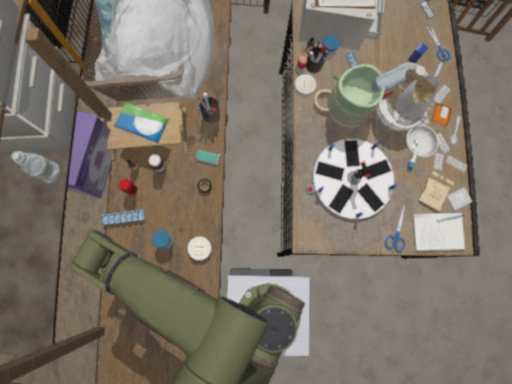

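View pics/side0.png

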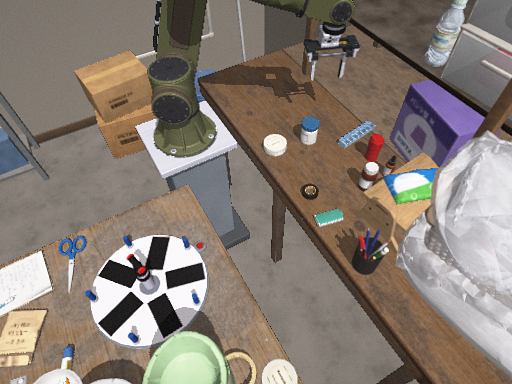

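View pics/wrist0.png

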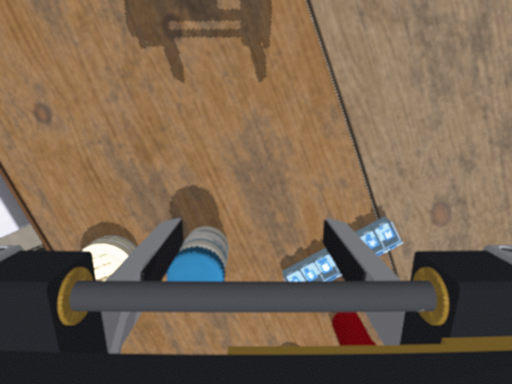

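The top view shows a tape roll at (204,185), a green cutter at (208,157), the carousel at (354,180) and the red dot at (310,188). No white or pink carton is obvious, so I'll measure and enlarge.

Create h.py:
```python
import numpy as np, cv2
from cell import manip
from scipy.spatial.transform import Rotation as R
def pose(n,st=None):
    i=manip.camera_info(n)
    if n!="wrist":
        r=cv2.Rodrigues(i["rvec"])[0]; return r.T,-r.T@i["tvec"],i
    st=st or manip.read_state(); T=R.from_euler("xyz",st["eef_rot"]).as_matrix(); m=i["mount"]
    return T@m[:3,:3],T@m[:3,3]+st["eef_pos"],i
def ray(n,px,z,P=None):
    "pixels -> world points on plane z"
    A,c,i=P or pose(n)
    u=cv2.undistortPoints(np.array(px,float).reshape(-1,1,2),i["K"],i["dist"])[:,0]
    d=np.c_[u,np.ones(len(u))]@A.T
    return c+d*((z-c[2])/d[:,2])[:,None]
def cloud(n,dep,P=None):
    A,c,i=P or pose(n); h,w=dep.shape
    g=np.dstack(np.meshgrid(np.arange(w),np.arange(h))).reshape(-1,1,2).astype(float)
    u=cv2.undistortPoints(g,i["K"],i["dist"])[:,0]
    return ((np.c_[u,np.ones(len(u))]*dep.reshape(-1,1))@A.T+c).reshape(h,w,3)
def snap(n):
    P=pose(n); p,d=manip.camera(n); return p,d,P
def blobs(mask,amin=20):
    k,l,s,c=cv2.connectedComponentsWithStats(mask.astype(np.uint8)); return [(s[i,4],l==i) for i in range(1,k) if s[i,4]>=amin]
def rect(pts):
    r=cv2.minAreaRect(pts[:,:2].astype(np.float32)); b=cv2.boxPoints(r); e=[b[1]-b[0],b[2]-b[1]]; l=[np.linalg.norm(x) for x in e]; v=e[int(np.argmax(l))]
    return np.array(r[0]),max(l),min(l),np.arctan2(v[1],v[0])
```

Run:
```python
from h import *
t=np.load("pics/top0.npz"); W=cloud("top",t["d"]); 
for n,px,z in[("green",(208,157),17),("tape",(204,185),19),("dot",(310,188),10),("hub",(354,180),22),("rob",(270,325),0),("standNR",(183,145),115),("jar",(162,239),91)]:
    print(n,ray("top",[px],z)[0].round(),W[px[1],px[0]].round())
p=t["p"]; a=cv2.resize(p[60:270,50:250,::-1],None,fx=3.0,fy=2.8,interpolation=cv2.INTER_CUBIC); cv2.imwrite("pics/topc.png",a[:600])
s=np.load("pics/side0.npz")["p"]; cv2.imwrite("pics/sidec.png",cv2.resize(s[50:250,240:490,::-1],None,fx=3,fy=3,interpolation=cv2.INTER_CUBIC))
```

```text
green [611. 252.  17.] [612. 252.  16.]
tape [496. 262.  19.] [499. 264.   3.]
dot [ 497. -160.   10.] [ 496. -159.   16.]
hub [ 532. -336.   22.] [ 531. -334.   29.]
rob [-38.  -9.   0.] [  9.  11. 301.]
standNR [629. 338. 115.] [665. 359.  -2.]
jar [274. 400.  91.] [275. 402.  86.]
```

View pics/topc.png

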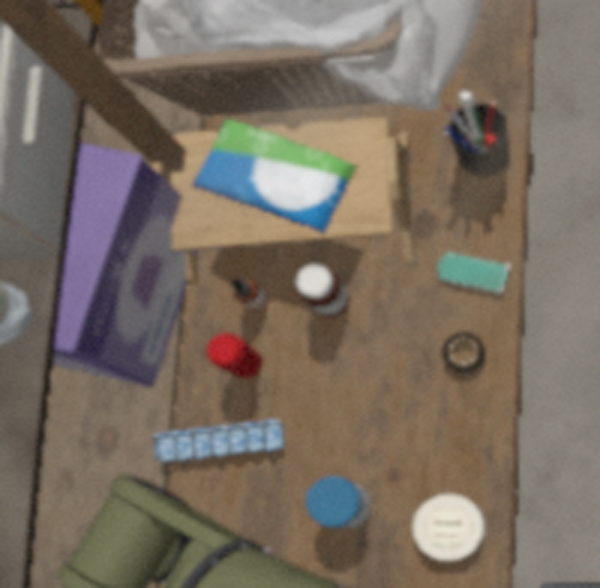

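View pics/sidec.png

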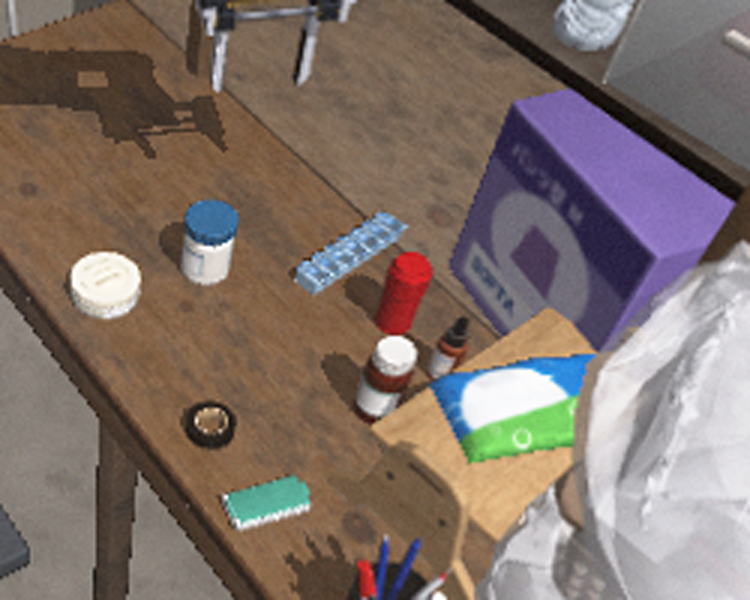

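Cutter and tape are visible; there are no cartons in view. Under the stand is beyond 0.72 m, and the area beneath the arm still needs checking from above. Next I'll measure the caddy, cutter and tape.

```bash
cat > cad.py <<'E'
from h import *
def caddy(p,P,dbg=True,n="top"):
    hsv=cv2.cvtColor(p,cv2.COLOR_RGB2HSV); H,S,V=cv2.split(hsv)
    yy,xx=np.mgrid[:384,:512]
    # ortho image at z=22, 1mm/px, x 330..730, y -540..-120 : col=-y-120, row=730-x
    g=np.stack(np.meshgrid(np.arange(120,560),np.arange(730,330,-1)),-1).reshape(-1,2).astype(float)
    A,c,i=P; w=np.c_[g[:,1],-g[:,0],np.full(len(g),22.)]
    uv=cv2.projectPoints(w,cv2.Rodrigues(A.T)[0],-A.T@c,i["K"],i["dist"])[0].reshape(400,440,2).astype(np.float32)
    return cv2.remap(p,uv[...,0],uv[...,1],cv2.INTER_LINEAR)
if __name__=="__main__":
    t=np.load("pics/top0.npz"); p=t["p"]; P=pose("top"); o=caddy(p,P); cv2.imwrite("pics/orth0.png",o[:,:,::-1])
    h=cv2.cvtColor(o,cv2.COLOR_RGB2HSV)
    wh=((h[...,1]<45)&(h[...,2]>165)); wh=cv2.morphologyEx(wh.astype(np.uint8),cv2.MORPH_OPEN,np.ones((5,5)))
    b=max([x for x in blobs(wh)if True],key=lambda x:x[0])[1]; q=np.argwhere(b)[:,::-1]
    hull=cv2.convexHull(q.astype(np.int32)); c=cv2.fitEllipse(hull); print("disc",b.sum(),c, "centre",730-c[0][1],-c[0][0]-120)
    dk=(h[...,2]<60)
    for a,m in blobs(dk,600):
        q=np.argwhere(m); w=np.c_[730-q[:,0],-q[:,1]-120]; print("dark",a,rect(w))
    h=cv2.cvtColor(p,cv2.COLOR_RGB2HSV)
    for nm,m,z in[("green",(h[...,0]>70)&(h[...,0]<95)&(h[...,1]>90),17),("black",(h[...,2]<75),19),("red",((h[...,0]<6)|(h[...,0]>172))&(h[...,1]>150),10)]:
        for a,mm in blobs(m,6):
            q=np.argwhere(mm)[:,::-1]; w=ray("top",q,z); r=rect(w)
            if np.hypot(*r[0])<720 and 200<r[0][0]: print(nm,a,w.mean(0).round(1),[np.round(x,2) for x in r])
E
python3 cad.py
```

```text
disc 30563 ((214.66769409179688, 188.79275512695312), (316.7037048339844, 337.5340576171875), 97.24542236328125) centre 541.2072448730469 -334.6676940917969
dark 4221 (array([ 646.449646, -329.318573]), np.float32(99.542114), np.float32(46.206753), np.float32(0.07393893))
dark 4710 (array([ 577.35101318, -408.38275146]), np.float32(144.5525), np.float32(53.83983), np.float32(-1.369034))
dark 3904 (array([ 567.74761963, -237.45233154]), np.float32(98.24499), np.float32(41.30938), np.float32(1.3175305))
dark 3954 (array([ 463.87411499, -400.66174316]), np.float32(98.58331), np.float32(41.881607), np.float32(0.69094294))
dark 4089 (array([ 457.11535645, -282.57687378]), np.float32(100.123375), np.float32(44.098682), np.float32(-0.58800256))
green 88 [614.7 261.1  17. ] [array([614.31, 260.45]), np.float32(64.03), np.float32(25.18), np.float32(1.39)]
black 942 [456.6 -66.9  19. ] [array([473.14, -57.99]), np.float32(495.81), np.float32(58.02), np.float32(0.01)]
black 312 [ 578.5 -417.4   19. ] [array([ 577.68, -410.88]), np.float32(146.43), np.float32(57.29), np.float32(-1.39)]
black 261
[... 207 characters left out ...]
oat32(-1.11)]
black 269 [ 464.1 -402.3   19. ] [array([ 464.13, -402.44]), np.float32(100.36), np.float32(44.44), np.float32(0.7)]
black 282 [ 456.8 -282.8   19. ] [array([ 457.54, -283.02]), np.float32(101.95), np.float32(45.15), np.float32(-0.59)]
black 41 [278.3 639.2  19. ] [array([279.99, 640.52]), np.float32(97.12), np.float32(9.2), np.float32(1.06)]
black 82 [ 231.2 -599.    19. ] [array([ 229.54, -608.67]), np.float32(175.92), np.float32(7.83), np.float32(-1.56)]
red 12 [ 557.7 -396.    10. ] [array([ 557.27, -394.35]), np.float32(16.96), np.float32(8.34), np.float32(-1.54)]
red 7 [ 492.8 -158.8   10. ] [array([ 492.8 , -159.98]), np.float32(8.26), np.float32(8.05), np.float32(-0.0)]
```

View pics/orth0.png

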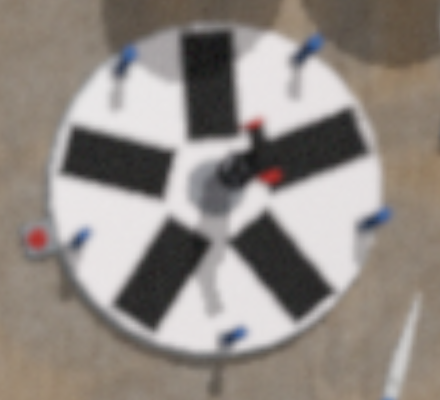

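The carousel sits about 30° short of a stop (pad at 75°, dot at about 105°), so it must be turned there first. The pads are all empty. Before driving, I'll check the fence height and move over the items.

Careful with the scale: shifts go in units of 5 mm. That gives: -205 mm is -41, -41 mm is -8.2.

```bash
echo '[[[-8.2,-2,-1.6],[0,0,0]],[[-16.4,-4,-3.2],[0,0,0]],[[-24.6,-6,-4.8],[0,0,0]],[[-32.8,-8,-6.4],[0,0,0]],[[-41,-10,-8],[0,0,0]]]' | python3 nudge.py 94; echo '[[[-8.2,-2,-1.6],[0,0,0]],[[-16.4,-4,-3.2],[0,0,0]],[[-24.6,-6,-4.8],[0,0,0]],[[-32.8,-8,-6.4],[0,0,0]],[[-41,-10,-8],[0,0,0]]]' | python3 nudge.py; echo '[[[0,0,0],[0,0,0]],[[0,0,0],[0,0,0]]]' | python3 nudge.py
python3 - <<'E'
from h import *
for n in("top","wrist"):
    p,d,P=snap(n); cv2.imwrite(f"pics/{n}1.png",p[:,:,::-1]); np.savez(f"pics/{n}1.npz",p=p,d=d,A=P[0],c=P[1])
    if n=="top":
        W=cloud(n,d,P)
        for a in range(-150,-50,15):
            m=(W[...,1]>a)&(W[...,1]<a+15)&(W[...,0]>350)&(W[...,0]<700)&(d>0); print(a,np.percentile(W[m][:,2],[5,50,99]).round())
        m=(W[...,1]<-130)&(W[...,1]>-600)&(W[...,0]>300)&(W[...,0]<900)&(d>0)&(W[...,2]>60)
        print("tall right:",[(W[b][:,:2].min(0).round(),W[b][:,:2].max(0).round(),W[b][:,2].max().round()) for a,b in blobs(m,30)])
E
```

```text
clock: 0.65
eef_pos: [380.3, 383.7, 245.7]
eef_rot: [-3.141, -0.0, 2.753]
wrist_force: [0.6, 0.6, -0.3]
finger_gap: 93.8
finger_force: 0.0
clock: 1.15
eef_pos: [551.1, 259.7, 285.6]
eef_rot: [-3.141, -0.0, 2.753]
wrist_force: [-1.0, -0.0, 1.0]
finger_gap: 93.8
finger_force: 0.0
clock: 1.35
eef_pos: [550.2, 260.5, 284.8]
eef_rot: [-3.141, -0.001, 2.751]
wrist_force: [-0.8, -0.4, 0.0]
finger_gap: 93.7
finger_force: 0.0
-150 [-748.   -2.    9.]
-135 [-802.   -2.    7.]
-120 [-804. -335.    7.]
-105 [-807.   -3.    7.]
-90 [-812. -801. -786.]
-75 [-810. -801. -786.]
-60 [-811. -800. -787.]
tall right: [(array([ 732., -600.]), array([ 900., -235.]), np.float64(230.0)), (array([ 515., -349.]), array([ 567., -317.]), np.float64(176.0))]
```

Run:
```python
import cv2,numpy as np
a=cv2.imread("pics/top1.png")[180:,30:330]; b=cv2.imread("pics/wrist1.png")
a=cv2.resize(a,(400,272)); b=cv2.resize(b,(400,300)); cv2.imwrite("pics/v1.png",np.vstack([a,b]))
```

```text
(no output)
```

View pics/v1.png

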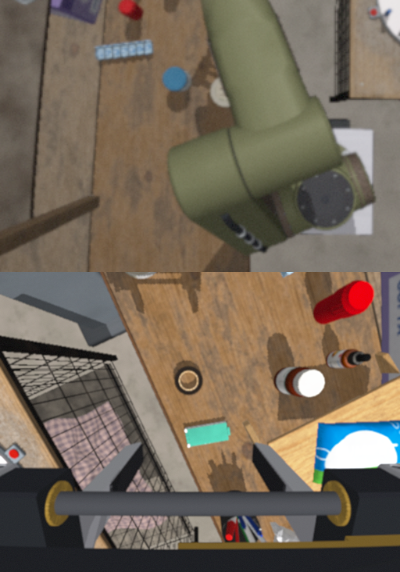

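No cartons are anywhere on the bench, including the area the arm was covering. That leaves the cutter at about (205,433) and the tape at about (187,380) in the composite. I'll measure both from the wrist picture, along with the fitted caddy centre.

```bash
cat > items.py <<'E'
from h import *
def items(p,P,n="wrist"):
    h=cv2.cvtColor(p,cv2.COLOR_RGB2HSV); out={}
    g=(h[...,0]>70)&(h[...,0]<95)&(h[...,1]>80)
    for a,m in blobs(g,150 if n=="wrist" else 30):
        r=rect(ray(n,np.argwhere(m)[:,::-1],17,P))
        if np.hypot(*r[0])<760: print("cutter",a,[np.round(x,2) for x in r])
    k=(h[...,2]<60)
    for a,m in blobs(k,100 if n=="wrist" else 20):
        q=np.argwhere(m)[:,::-1]; w=ray(n,q,19,P); c,R_=cv2.minEnclosingCircle(w[:,:2].astype(np.float32))
        if 20<R_<45: print("tape?",a,np.round(c,1),round(R_,1))
if __name__=="__main__":
    t=np.load("pics/wrist1.npz"); P=(t["A"],t["c"],manip.camera_info("wrist")); items(t["p"],P)
    t=np.load("pics/top1.npz"); items(t["p"],pose("top"),"top")
    # caddy centre from pads: each at 102 mm; dot
    C=np.array([[646.4,-329.3],[567.7,-237.5],[463.9,-400.7],[457.1,-282.6]])
    from scipy.optimize import least_squares
    f=lambda v:np.r_[[ (C[i]-v[:2]-102*np.array([np.cos(v[2]+k*1.2566),np.sin(v[2]+k*1.2566)])) for i,k in enumerate((-1,0,2,1))]].ravel()
    # order: 646 at ~0deg(k=-1), 568 at 75(k=0), 464,-401 at 219 (k=2), 457,-283 at 147(k=1)
    s=least_squares(f,[541,-334,1.3]); print("centre,pad angle",s.x.round(3),s.fun.round(1))
    d=np.array([492.8,-159.9])-s.x[:2]; print("dot angle",np.arctan2(d[1],d[0]),np.hypot(*d))
E
python3 items.py
```

```text
cutter 1197 [array([614.46, 256.69]), np.float32(92.34), np.float32(38.11), np.float32(1.36)]
tape? 291 [496.3 262.4] 26.3
tape? 118 [442.5  17.5] 32.8
tape? 228 [847.2 214. ] 39.0
tape? 107 [869.8 243.9] 26.5
tape? 46 [1318.1   25.3] 32.2
tape? 42 [1417.  -911.2] 39.8
tape? 51 [1097.1 -189.4] 23.3
tape? 41 [1104.8 -834.4] 40.2
tape? 132 [1039.  -174.5] 37.9
tape? 22 [826.5 820.4] 40.7
tape? 75 [242.9 -59.3] 28.6
tape? 150 [-122.2  243.2] 38.9
centre,pad angle [ 543.238 -336.208    1.323] [ 1.4  0.2 -0.6 -0.2 -0.9  0.8  0.2 -0.8]
dot angle 1.8494321701052572 183.38044040526117
```

```bash
cat > go.py <<'E'
import sys
from h import *
# go.py x y z yaw : shift in tool axes from the measured pose (tool kept vertical)
st=manip.read_state(); T=R.from_euler("xyz",st["eef_rot"]).as_matrix(); p=st["eef_pos"]
for a in sys.argv[1:]:
    x,y,z,w=map(float,a.split(",")); G=R.from_euler("xyz",[np.pi,0,w])
    print(a,"->",(T.T@(np.array([x,y,z])-p)).round(1),(R.from_matrix(T.T)*G).as_rotvec().round(3))
E
cat > arc.py <<'E'
import sys
from h import *
# arc.py dang n : rows rotating the tool about the caddy axis
C=np.array([543.2,-336.2]); da,n=float(sys.argv[1]),int(sys.argv[2]); st=manip.read_state(); T=R.from_euler("xyz",st["eef_rot"]).as_matrix(); p=st["eef_pos"]
r=p[:2]-C; print("post angle",np.arctan2(r[1],r[0]).round(3),"r",np.hypot(*r).round(1))
for k in range(1,n+1):
    Q=R.from_euler("z",da*k/n).as_matrix(); v=Q[:2,:2]@r-r; print((T.T@np.r_[v,0]).round(1),"rz",round(-da*k/n,3))
E
python3 go.py 487,-195,180,1.951
```

```text
487,-195,180,1.951 -> [-115.2 -446.1  105.2] [-0.001 -0.     0.802]
```

Scaled: -44 mm is -8.8, -11 mm is -2.2.

```bash
echo '[[[-2.2,-8.8,0],[0,0,0]],[[-4.6,-17.8,0],[0,0,0]],[[-6.8,-26.8,0],[0,0,0]],[[-9.2,-35.6,0],[0,0,0]],[[-11.6,-44.6,0],[0,0,0]]]' | python3 nudge.py 44|head -2; echo '[[[-2.2,-8.8,4],[0,0,0.15]],[[-4.6,-17.8,8],[0,0,0.3]],[[-6.8,-26.8,12],[0,0,0.45]],[[-9.2,-35.6,16],[0,0,0.6]],[[-11.6,-44.6,21],[0,0,0.75]]]' | python3 nudge.py|head -3; echo '[[[0,0,0],[0,0,0.05]],[[0,0,0],[0,0,0.05]]]' | python3 nudge.py
python3 - <<'E'
from h import *
p,d,P=snap("wrist"); cv2.imwrite("pics/w2.png",p[:,:,::-1])
h=cv2.cvtColor(p,cv2.COLOR_RGB2HSV); W=cloud("wrist",d,P)
b=(h[...,0]>100)&(h[...,0]<125)&(h[...,1]>110)&(h[...,2]>60)
for a,m in blobs(b,40):
    q=W[m]; q=q[q[:,2]>55]; 
    if len(q): print("post",a,q.mean(0).round(1),q[:,2].max().round())
E
python3 go.py 487,-195,48,1.951
```

```text
clock: 1.95
eef_pos: [518.0, 32.2, 285.6]
clock: 2.45
eef_pos: [488.3, -193.1, 182.1]
eef_rot: [3.141, 0.001, 1.998]
clock: 2.65
eef_pos: [488.2, -192.1, 181.7]
eef_rot: [-3.141, -0.001, 1.952]
wrist_force: [-0.2, -0.1, 0.3]
finger_gap: 43.8
finger_force: 0.0
post 182 [ 486.9 -192.3   72.5] 77.0
post 591 [ 433.9 -191.5  300.8] 361.0
487,-195,48,1.951 -> [ -2.5  -2.9 134.4] [ 0.    -0.     0.004]
```

View pics/w2.png

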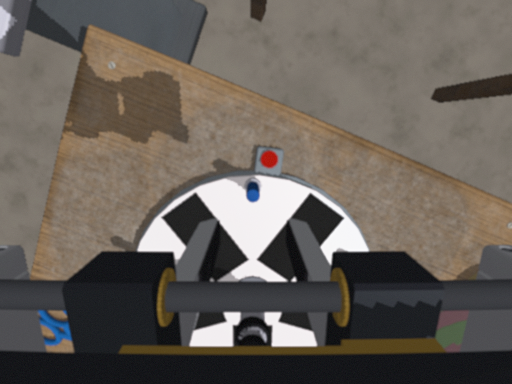

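The wrist view shows the post at (252,190), centred between the fingers, with the dot at (269,159). Descending and pinching.

```bash
python3 - <<'E'
from h import *
p=cv2.imread("pics/w2.png"); w=ray("wrist",[(269,159)],16)[0]; r=w[:2]-[543.2,-336.2]; print("dot",w,np.arctan2(r[1],r[0]),np.hypot(*r))
E
echo '[[[-0.2,-0.2,8],[0,0,0]],[[-0.2,-0.2,16],[0,0,0]],[[-0.2,-0.2,23],[0,0,0]],[[-0.2,-0.2,26.8],[0,0,0]],[[-0.2,-0.2,26.8],[0,0,0]]]' | python3 nudge.py 44 12|sed -n 2,4p; echo '[[[0,0,0],[0,0,0]],[[0,0,0],[0,0,0]],[[0,0,0],[0,0,0]],[[0,0,0],[0,0,0]],[[0,0,0],[0,0,0]]]' | python3 nudge.py 5 12; python3 arc.py 0.526 5
```

```text
dot [ 495.16934395 -157.92024823   16.        ] 1.8339597795712326 184.63643685152954
eef_pos: [487.5, -191.8, 46.6]
eef_rot: [-3.139, -0.003, 1.957]
wrist_force: [0.2, 0.1, 0.4]
clock: 3.7
eef_pos: [488.5, -193.8, 49.0]
eef_rot: [3.141, 0.001, 1.953]
wrist_force: [-0.5, 1.1, 6.7]
finger_gap: 14.6
finger_force: 12.0
post angle 1.937 r 152.6
[ -0.6 -16.   -0. ] rz -0.105
[ -2.9 -31.9  -0. ] rz -0.21
[ -6.8 -47.5  -0. ] rz -0.316
[-12.3 -62.5  -0. ] rz -0.421
[-19.4 -76.9  -0.1] rz -0.526
```

Scaled: -77 mm is -15.4, -62.5 mm is -12.5.

```bash
echo '[[[-0.12,-3.2,0],[0,0,-0.105]],[[-0.6,-6.4,0],[0,0,-0.21]],[[-1.4,-9.5,0],[0,0,-0.315]],[[-2.5,-12.5,0],[0,0,-0.42]],[[-3.9,-15.4,0],[0,0,-0.53]]]' | python3 nudge.py; echo '[[[0,0,0],[0,0,0]],[[0,0,0],[0,0,0]]]' | python3 nudge.py|sed -n 2,5p; echo '[[[0,0,0],[0,0,0]],[[0,0,0],[0,0,0]],[[0,0,0],[0,0,0]],[[0,0,-12],[0,0,0]],[[0,0,-22],[0,0,0]]]' | python3 nudge.py 44|tail -5
echo '[[[0,0,-4],[0,0,0]],[[0,0,-4],[0,0,0]],[[0,0,-4],[0,0,0]]]' | python3 nudge.py|sed -n 2,3p
python3 - <<'E'
from h import *
p,d,P=snap("wrist"); cv2.imwrite("pics/w3.png",p[:,:,::-1])
h=cv2.cvtColor(p,cv2.COLOR_RGB2HSV); W=cloud("wrist",d,P)
b=(h[...,0]>100)&(h[...,0]<125)&(h[...,1]>110)&(h[...,2]>60)
for a,m in blobs(b,30):
    q=W[m]; q=q[(q[:,2]>70)&(q[:,2]<80)]
    if len(q):
        q=q.mean(0); print("post",a,q.round(1),np.arctan2(q[1]+336.2,q[0]-543.2).round(3),np.hypot(q[1]+336.2,q[0]-543.2).round(1))
r=((h[...,0]<6)|(h[...,0]>172))&(h[...,1]>150)
for a,m in blobs(r,40):
    q=W[m].mean(0); print("red",a,q.round(1),np.arctan2(q[1]+336.2,q[0]-543.2).round(3))
k=(h[...,2]<70)
for a,m in blobs(k,200):
    q=W[m]
    if abs(np.median(q[:,2])-22)<8: r_=rect(q); print("pad",a,[np.round(x,2) for x in r_])
E
```

```text
clock: 4.2
eef_pos: [424.4, -241.6, 49.1]
eef_rot: [3.141, 0.003, 2.487]
wrist_force: [10.8, -7.1, -2.9]
finger_gap: 14.5
finger_force: 12.0
eef_pos: [424.7, -241.3, 49.0]
eef_rot: [3.141, 0.003, 2.481]
wrist_force: [4.5, -2.7, 3.0]
finger_gap: 14.5
eef_pos: [423.1, -239.7, 148.5]
eef_rot: [-3.141, -0.004, 2.483]
wrist_force: [0.8, 0.3, 0.5]
finger_gap: 43.5
finger_force: 0.0
eef_pos: [423.7, -240.2, 167.5]
eef_rot: [-3.142, -0.001, 2.483]
post 201 [ 423.7 -240.3   74.6] 2.465 153.3
red 218 [ 494.1 -158.6   12.6] 1.84
pad 1266 [array([ 400.36, -277.47]), np.float32(165.6), np.float32(45.59), np.float32(-1.45)]
pad 1217 [array([ 453.14, -209.67]), np.float32(166.7), np.float32(43.02), np.float32(0.12)]
```

View pics/w3.png

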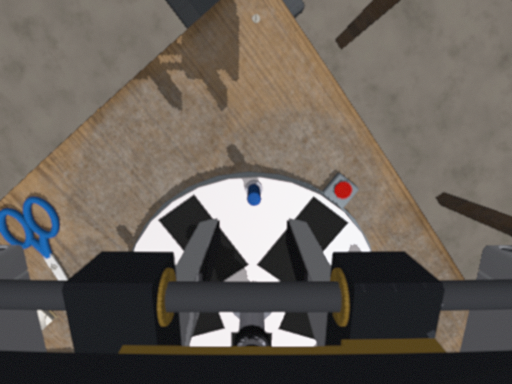

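The pad now lines up with the red dot at (343,190): bay angle 1.837 against dot 1.84. Next, the cutter.

```bash
python3 go.py 600,255,220,1.36
```

```text
600,255,220,1.36 -> [163.5 499.5 -52.9] [-1.000e-03 -2.000e-03  1.123e+00]
```

```bash
echo '[[[3,9,-2],[0,0,0]],[[6,18,-4],[0,0,0]],[[9,27.2,-6],[0,0,0]],[[12,36.2,-8],[0,0,0]],[[15,45.4,-10],[0,0,0]]]' | python3 nudge.py 70|sed -n 2p; echo '[[[3,9,0],[0,0,0.15]],[[6,18,0],[0,0,0.3]],[[9,27.2,0],[0,0,0.45]],[[12,36.2,0],[0,0,0.6]],[[15,45.4,0],[0,0,0.75]]]' | python3 nudge.py|sed -n 2,3p; python3 go.py 600,255,220,1.36
```

```text
eef_pos: [503.4, -13.1, 217.0]
eef_pos: [581.9, 208.8, 216.1]
eef_rot: [-3.139, 0.0, 1.763]
600,255,220,1.36 -> [41.9 26.6 -3.9] [-0.003  0.001  0.403]
```

```bash
echo '[[[4,2.6,0],[0,0,0.14]],[[8.4,5.2,0],[0,0,0.28]],[[8.4,5.2,0],[0,0,0.4]],[[8.4,5.2,0],[0,0,0.4]],[[8.4,5.2,0],[0,0,0.4]]]' | python3 nudge.py|sed -n 2,3p
python3 - <<'E'
from h import *; from items import items
p,d,P=snap("wrist"); items(p,P); np.savez("pics/w4.npz",p=p,d=d)
h=cv2.cvtColor(p,cv2.COLOR_RGB2HSV); W=cloud("wrist",d,P); g=(h[...,0]>70)&(h[...,0]<95)&(h[...,1]>80)
q=W[g&(W[...,2]<30)]; print("depth",len(q),np.median(q,0),[np.round(x,2) for x in rect(q[q[:,2]>12])])
E
python3 go.py 614.5,256.7,3,1.36
```

```text
eef_pos: [599.0, 252.9, 216.8]
eef_rot: [-3.14, 0.001, 1.372]
cutter 1843 [array([615.65, 256.85]), np.float32(91.06), np.float32(38.27), np.float32(1.37)]
tape? 384 [863.1 227.3] 32.5
tape? 526 [498.8 262.9] 29.3
depth 1837 [615.33974176 258.23269693  15.16602687] [array([615.66, 256.56]), np.float32(91.6), np.float32(38.51), np.float32(1.37)]
614.5,256.7,3,1.36 -> [  7.1  14.6 214.3] [-0.001  0.001  0.012]
```

```bash
echo '[[[0.6,1.6,10],[0,0,0]],[[1.4,3.1,20],[0,0,0]],[[1.4,3.1,29],[0,0,0]],[[1.4,3.1,37],[0,0,0]],[[1.4,3.1,40],[0,0,0]]]' | python3 nudge.py 70|sed -n 2,4p; echo '[[[0,0,1.4],[0,0,0]],[[0,0,2.6],[0,0,0]],[[0,0,2.6],[0,0,0]]]' | python3 nudge.py|sed -n 2,4p;  echo '[[[0,0,0],[0,0,0]],[[0,0,0],[0,0,0]],[[0,0,0],[0,0,0]],[[0,0,0],[0,0,0]],[[0,0,0],[0,0,0]]]' | python3 nudge.py 30 20
```

```text
eef_pos: [613.9, 255.7, 13.8]
eef_rot: [-3.136, 0.003, 1.37]
wrist_force: [-0.2, 0.2, 0.3]
eef_pos: [616.5, 257.1, 6.5]
eef_rot: [3.14, -0.001, 1.369]
wrist_force: [0.5, -0.9, 0.8]
clock: 8.1
eef_pos: [616.0, 257.0, 5.6]
eef_rot: [3.141, -0.0, 1.369]
wrist_force: [-1.1, -0.6, 2.8]
finger_gap: 39.9
finger_force: 20.0
```

Scaled: -150 mm is -30, -110 mm is -22.

```bash
echo '[[[0,0,-6],[0,0,0]],[[0,0,-14],[0,0,0]],[[0,0,-22],[0,0,0]],[[0,0,-30],[0,0,0]],[[0,0,-30],[0,0,0]]]' | python3 nudge.py; python3 go.py 516.3,-237.8,150,1.838
```

```text
clock: 8.6
eef_pos: [617.8, 257.7, 161.7]
eef_rot: [3.134, -0.005, 1.369]
wrist_force: [0.4, 0.3, -0.3]
finger_gap: 40.0
finger_force: 20.0
516.3,-237.8,150,1.838 -> [-5.058e+02 -2.000e-01  9.200e+00] [ 0.009 -0.003 -0.469]
```

```bash
echo '[[[-8,0,0],[0,0,0]],[[-16.4,0,0],[0,0,0]],[[-25,0,0],[0,0,0]],[[-33.6,0,0],[0,0,0]],[[-42,0,0],[0,0,0]]]' | python3 nudge.py|sed -n 2p; echo '[[[-8.4,0,0],[0,0,-0.1]],[[-16.8,0,0],[0,0,-0.2]],[[-25.2,0,0],[0,0,-0.3]],[[-33.6,0,0],[0,0,-0.4]],[[-42,0,0],[0,0,-0.47]]]' | python3 nudge.py|sed -n 2,6p; python3 go.py 516.3,-237.8,150,1.838
```

```text
eef_pos: [572.8, 49.6, 154.4]
eef_pos: [530.8, -156.0, 154.5]
eef_rot: [-3.141, -0.001, 1.843]
wrist_force: [0.5, -0.4, -1.1]
finger_gap: 39.6
finger_force: 20.0
516.3,-237.8,150,1.838 -> [-74.9 -35.9   4.5] [-0.001 -0.001  0.005]
```

```bash
echo '[[[-7.4,-3.6,0],[0,0,0]],[[-15,-7.2,0],[0,0,0]],[[-15,-7.2,8],[0,0,0]],[[-15,-7.2,16],[0,0,0]],[[-15,-7.2,20],[0,0,0]]]' | python3 nudge.py|sed -n 2,3p; echo '[[[0,0,0],[0,0,0]],[[0,0,0],[0,0,0]]]' | python3 nudge.py|sed -n 2,4p;python3 go.py 516.3,-237.8,29,1.838
```

```text
eef_pos: [514.9, -235.8, 51.2]
eef_rot: [-3.138, -0.003, 1.838]
eef_pos: [516.9, -236.4, 55.6]
eef_rot: [-3.141, -0.0, 1.839]
wrist_force: [1.5, 0.6, -0.4]
516.3,-237.8,29,1.838 -> [-1.2 -1.  26.6] [-0.    -0.     0.001]
```

Scaled: 27 mm is 5.4, 25 mm is 5.

```bash
echo '[[[0,0,2],[0,0,0]],[[0,0,4],[0,0,0]],[[0,0,5],[0,0,0]],[[0,0,5.4],[0,0,0]],[[0,0,5.4],[0,0,0]]]' | python3 nudge.py|sed -n 2,4p; echo '[[[0,0,0],[0,0,0]],[[0,0,0.2],[0,0,0]],[[0,0,0.2],[0,0,0]]]' | python3 nudge.py|sed -n 2,4p; echo '[[[0,0,0],[0,0,0]],[[0,0,0],[0,0,0]],[[0,0,0],[0,0,0]],[[0,0,0],[0,0,0]],[[0,0,0],[0,0,0]]]' | python3 nudge.py 60; echo '[[[0,0,-4],[0,0,0]],[[0,0,-12],[0,0,0]],[[0,0,-20],[0,0,0]],[[0,0,-28],[0,0,0]],[[0,0,-28],[0,0,0]]]' | python3 nudge.py|sed -n 2,3p
python3 - <<'E'
from h import *
p,d,P=snap("wrist"); cv2.imwrite("pics/w5.png",p[:,:,::-1])
h=cv2.cvtColor(p,cv2.COLOR_RGB2HSV); W=cloud("wrist",d,P); g=(h[...,0]>70)&(h[...,0]<95)&(h[...,1]>80)
q=W[g&(W[...,2]<70)]; print("cutter",len(q),np.median(q,0).round(1),[np.round(x,2) for x in rect(q)])
E
python3 go.py 595.3,-193,150,1.21
```

```text
eef_pos: [516.8, -236.3, 28.1]
eef_rot: [-3.142, -0.0, 1.839]
wrist_force: [-0.4, -0.3, -1.5]
eef_pos: [517.0, -236.5, 27.6]
eef_rot: [3.141, 0.001, 1.839]
wrist_force: [0.1, -0.4, 1.0]
clock: 11.6
eef_pos: [516.8, -236.4, 27.2]
eef_rot: [-3.142, 0.0, 1.839]
wrist_force: [0.2, -0.2, 0.1]
finger_gap: 59.8
finger_force: 0.0
eef_pos: [518.6, -237.3, 172.8]
eef_rot: [3.135, 0.006, 1.839]
cutter 2822 [ 515.5 -235.3   37.2] [array([ 516.53, -240.61]), np.float32(101.26), np.float32(43.67), np.float32(-1.31)]
595.3,-193,150,1.21 -> [21.8 86.4 19.8] [0.004 0.002 0.629]
```

Scaled: 44 mm is 8.8, 20 mm is 4.

```bash
echo '[[[1.4,4.4,0],[0,0,0.13]],[[2.8,8.8,0],[0,0,0.26]],[[4,13.2,0],[0,0,0.39]],[[4.1,17.5,0],[0,0,0.52]],[[4.1,17.5,0],[0,0,0.63]]]' | python3 nudge.py 44|sed -n 2,3p; echo '[[[0,0,0],[0,0,0]],[[0,0,0],[0,0,0]]]' | python3 nudge.py |sed -n 2,3p;python3 - <<'E'
from h import *
p,d,P=snap("wrist"); h=cv2.cvtColor(p,cv2.COLOR_RGB2HSV); W=cloud("wrist",d,P)
b=(h[...,0]>100)&(h[...,0]<125)&(h[...,1]>110)&(h[...,2]>60)
for a,m in blobs(b,30):
    q=W[m]; q=q[(q[:,2]>70)&(q[:,2]<80)]
    if len(q):
        q=q.mean(0); print("post",a,q.round(1),np.arctan2(q[1]+336.2,q[0]-543.2).round(3),np.hypot(q[1]+336.2,q[0]-543.2).round(1))
E
python3 go.py 596.9,-194,48,1.21
```

```text
eef_pos: [596.8, -192.1, 165.0]
eef_rot: [-3.139, -0.0, 1.205]
eef_pos: [595.2, -193.4, 166.1]
eef_rot: [-3.14, 0.0, 1.212]
post 208 [ 597.8 -192.3   74.5] 1.208 153.9
596.9,-194,48,1.21 -> [1.000e-01 1.800e+00 1.184e+02] [-0.001  0.     0.002]
```

```bash
echo '[[[0,0.4,8],[0,0,0]],[[0,0.4,16],[0,0,0]],[[0,0.4,21],[0,0,0]],[[0,0.4,23.4],[0,0,0]],[[0,0.4,23.4],[0,0,0]]]' | python3 nudge.py|sed -n 2,4p; echo '[[[0,0,0],[0,0,0]],[[0,0,0],[0,0,0]],[[0,0,0],[0,0,0]],[[0,0,0],[0,0,0]],[[0,0,0],[0,0,0]]]' | python3 nudge.py 5 12|sed -n 2,6p; python3 arc.py 0.63 5
```

```text
eef_pos: [596.9, -194.1, 49.1]
eef_rot: [-3.139, -0.0, 1.21]
wrist_force: [0.1, -0.4, 0.0]
eef_pos: [598.0, -194.3, 51.0]
eef_rot: [3.14, 0.0, 1.209]
wrist_force: [-0.3, -0.4, 4.7]
finger_gap: 14.7
finger_force: 12.0
post angle 1.202 r 152.1
[ -1.1 -19.1  -0. ] rz -0.126
[ -4.6 -38.   -0. ] rz -0.252
[-10.4 -56.2  -0.1] rz -0.378
[-18.4 -73.6  -0.1] rz -0.504
[-28.6 -89.8  -0.1] rz -0.63
```

Careful with the scale: shifts go in units of 5 mm. That gives: -1 mm is -0.2, -89.8 mm is -17.96.

```bash
echo '[[[-0.2,-3.8,0],[0,0,-0.126]],[[-0.92,-7.6,0],[0,0,-0.252]],[[-2.08,-11.2,0],[0,0,-0.378]],[[-3.68,-14.72,0],[0,0,-0.504]],[[-5.72,-17.96,0],[0,0,-0.63]]]' | python3 nudge.py|sed -n 2,4p; python3 arc.py 0.63 5|head -1;  echo '[[[-0.2,-3.8,0],[0,0,-0.126]],[[-0.92,-7.6,0],[0,0,-0.252]],[[-2.08,-11.2,0],[0,0,-0.378]],[[-3.68,-14.72,0],[0,0,-0.504]],[[-5.72,-17.96,0],[0,0,-0.63]]]' | python3 nudge.py|sed -n 2,4p;echo '[[[0,0,0],[0,0,0]],[[0,0,0],[0,0,0]]]' | python3 nudge.py|sed -n 2,4p; python3 arc.py 0.1 1
```

```text
eef_pos: [503.5, -190.2, 51.0]
eef_rot: [3.14, 0.003, 1.844]
wrist_force: [5.3, -14.9, -3.0]
post angle 1.836 r 151.3
eef_pos: [425.2, -241.9, 51.1]
eef_rot: [3.141, 0.005, 2.474]
wrist_force: [14.2, -6.7, -6.1]
eef_pos: [425.3, -241.7, 51.1]
eef_rot: [3.141, 0.004, 2.468]
wrist_force: [4.9, -3.6, -0.4]
post angle 2.466 r 151.1
[ -0.7 -15.1  -0. ] rz -0.1
```

Post is at 2.466, which is the stop. Releasing, rising, and checking.

Scaled: -110 mm is -22, -60 mm is -12.

```bash
echo '[[[0,0,0],[0,0,0]],[[0,0,0],[0,0,0]],[[0,0,0],[0,0,0]],[[0,0,-12],[0,0,0]],[[0,0,-22],[0,0,0]]]' | python3 nudge.py 44|sed -n 2,5p
echo '[[[0,0,-8],[0,0,0]],[[0,0,-12],[0,0,0]],[[0,0,-12],[0,0,0]]]' | python3 nudge.py|sed -n 2,3p
python3 - <<'E'
from h import *
p,d,P=snap("wrist"); cv2.imwrite("pics/w6.png",p[:,:,::-1])
C=np.array([543.2,-336.2])
h=cv2.cvtColor(p,cv2.COLOR_RGB2HSV); W=cloud("wrist",d,P)
b=(h[...,0]>100)&(h[...,0]<125)&(h[...,1]>110)&(h[...,2]>60)
for a,m in blobs(b,30):
    q=W[m]; q=q[(q[:,2]>70)&(q[:,2]<80)]
    if len(q): q=q.mean(0)[:2]-C; print("post",a,np.arctan2(q[1],q[0]).round(3),np.hypot(*q).round(1))
pt,dt,Pt=snap("top"); np.savez("pics/top6.npz",p=pt,d=dt)
h=cv2.cvtColor(pt,cv2.COLOR_RGB2HSV); g=(h[...,0]>70)&(h[...,0]<95)&(h[...,1]>80)
for a,m in blobs(g,15):
    r=rect(ray("top",np.argwhere(m)[:,::-1],39,Pt))
    if np.hypot(*(r[0]-C))<170: v=r[0]-C; print("cutter",a,[np.round(x,2) for x in r],np.hypot(*v),np.arctan2(v[1],v[0]), "expect",1.838+1.257)
E
python3 go.py 498,262,220,1.2
```

```text
eef_pos: [423.7, -239.8, 150.7]
eef_rot: [-3.141, -0.003, 2.469]
wrist_force: [1.3, -0.4, 0.2]
finger_gap: 43.7
eef_pos: [425.3, -240.9, 212.9]
eef_rot: [3.141, 0.005, 2.469]
post 139 2.463 153.2
498,262,220,1.2 -> [255.2 438.8 -10.4] [-1.000e-03 -1.000e-03  1.269e+00]
```

View pics/w6.png

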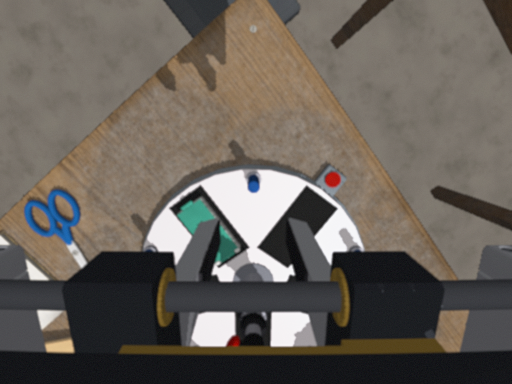

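The cutter lies in its pad at (208,225), one place past the dot, and an empty pad is at the dot. Next, the tape.

```bash
echo '[[[5,8.8,0],[0,0,0]],[[10,17.6,0],[0,0,0]],[[15,26.2,0],[0,0,0]],[[20,35,0],[0,0,0]],[[25,43.8,0],[0,0,0]]]' | python3 nudge.py 84|sed -n 2p; echo '[[[5,8.8,0],[0,0,0.13]],[[10,17.6,0],[0,0,0.26]],[[15,26.2,0],[0,0,0.39]],[[20,35,0],[0,0,0.52]],[[25,43,0],[0,0,0.63]]]' | python3 nudge.py|sed -n 2,3p;  echo '[[[0,0,0],[0,0,0]],[[0,0,0],[0,0,0]]]' | python3 nudge.py |sed -n 2,3p
python3 - <<'E'
from h import *; from items import items
p,d,P=snap("wrist"); items(p,P); cv2.imwrite("pics/w7.png",p[:,:,::-1])
W=cloud("wrist",d,P); m=(W[...,2]>13)&(W[...,2]<25)&(d>0)&(abs(W[...,0]-500)<90)&(abs(W[...,1]-262)<90)
for a,b in blobs(m,80): c,r=cv2.minEnclosingCircle(W[b][:,:2].astype(np.float32)); print("depth",a,c,r)
E
python3 go.py 498,262.5,4,1.84
```

```text
eef_pos: [462.1, 8.6, 208.6]
eef_pos: [497.0, 242.1, 208.2]
eef_rot: [-3.139, 0.0, 1.833]
eef_pos: [496.7, 240.7, 208.1]
eef_rot: [-3.138, 0.001, 1.842]
tape? 247 [573.9 456. ] 23.4
tape? 470 [496.3 262.7] 26.8
depth 973 (496.3897399902344, 262.5679016113281) 28.4104061126709
498,262.5,4,1.84 -> [ 21.7   7.6 204.6] [-0.003  0.001  0.001]
```

Scaled: 22 mm is 4.4, 6 mm is 1.2.

```bash
echo '[[[2.2,0.6,10],[0,0,0]],[[4.4,1.2,20],[0,0,0]],[[4.4,1.2,29],[0,0,0]],[[4.4,1.2,36],[0,0,0]],[[4.4,1.2,38.4],[0,0,0]]]' | python3 nudge.py|sed -n 2,4p; echo '[[[0,0,1.4],[0,0,0]],[[0,0,2.4],[0,0,0]],[[0,0,2.4],[0,0,0]]]' | python3 nudge.py|sed -n 2,4p;  echo '[[[0,0,0],[0,0,0]],[[0,0,0],[0,0,0]],[[0,0,0],[0,0,0]],[[0,0,0],[0,0,0]],[[0,0,0],[0,0,0]]]' | python3 nudge.py 40 20;echo '[[[0,0,-6],[0,0,0]],[[0,0,-14],[0,0,0]],[[0,0,-22],[0,0,0]],[[0,0,-30],[0,0,0]],[[0,0,-30],[0,0,0]]]' | python3 nudge.py; python3 go.py 516.3,-237.8,150,1.838
```

```text
eef_pos: [495.8, 260.9, 14.6]
eef_rot: [-3.136, 0.001, 1.838]
wrist_force: [0.5, -0.4, 0.7]
eef_pos: [498.1, 263.1, 7.2]
eef_rot: [3.14, -0.0, 1.839]
wrist_force: [-0.5, -0.9, -0.4]
clock: 18.55
eef_pos: [497.6, 263.2, 6.6]
eef_rot: [3.141, -0.0, 1.839]
wrist_force: [-0.4, -0.3, 4.1]
finger_gap: 55.3
finger_force: 20.0
clock: 19.05
eef_pos: [499.3, 264.0, 161.7]
eef_rot: [3.133, -0.001, 1.839]
wrist_force: [0.2, -0.7, -1.4]
finger_gap: 55.4
finger_force: 20.0
516.3,-237.8,150,1.838 -> [-488.4 -116.7   10.1] [ 0.008 -0.001  0.001]
```

Scaled: -10 mm is -2, -210 mm is -42.

```bash
echo '[[[-8.4,-2,0],[0,0,0]],[[-16.8,-4,0],[0,0,0]],[[-25.2,-6,0],[0,0,0]],[[-33.6,-8,0],[0,0,0]],[[-42,-10,0],[0,0,0]]]' | python3 nudge.py|sed -n 2p; echo '[[[-8.4,-2,0],[0,0,0]],[[-16.8,-4,0],[0,0,0]],[[-25.2,-6,0],[0,0,0]],[[-33.6,-8,0],[0,0,0]],[[-42,-10,0],[0,0,0]]]' | python3 nudge.py|sed -n 2,6p; echo '[[[-7,-1.6,0],[0,0,0]],[[-13.6,-3.3,0],[0,0,0]],[[-13.6,-3.3,8],[0,0,0]],[[-13.6,-3.3,16],[0,0,0]],[[-13.6,-3.3,20],[0,0,0]]]' | python3 nudge.py|sed -n 2,3p; echo '[[[0,0,0],[0,0,0]],[[0,0,0],[0,0,0]]]' | python3 nudge.py|sed -n 2,5p;python3 go.py 516.3,-237.8,29,1.838
```

```text
eef_pos: [504.4, 45.8, 155.5]
eef_pos: [511.8, -170.1, 155.4]
eef_rot: [-3.141, -0.001, 1.839]
wrist_force: [1.7, 0.0, -0.4]
finger_gap: 55.6
finger_force: 20.0
eef_pos: [512.6, -237.6, 52.0]
eef_rot: [-3.138, -0.004, 1.838]
eef_pos: [514.5, -238.3, 56.5]
eef_rot: [-3.141, -0.0, 1.839]
wrist_force: [0.4, -1.1, -1.1]
finger_gap: 55.2
516.3,-237.8,29,1.838 -> [-0.   1.8 27.5] [-0.    -0.     0.001]
```

```bash
echo '[[[0,0.36,2],[0,0,0]],[[0,0.36,4],[0,0,0]],[[0,0.36,5],[0,0,0]],[[0,0.36,5.6],[0,0,0]],[[0,0.36,5.6],[0,0,0]]]' | python3 nudge.py|sed -n 2,4p; echo '[[[0,0,0],[0,0,0]],[[0,0,0],[0,0,0]],[[0,0,0],[0,0,0]]]' | python3 nudge.py|sed -n 2,4p; echo '[[[0,0,0],[0,0,0]],[[0,0,0],[0,0,0]],[[0,0,0],[0,0,0]],[[0,0,0],[0,0,0]],[[0,0,0],[0,0,0]]]' | python3 nudge.py 78; echo '[[[0,0,-4],[0,0,0]],[[0,0,-12],[0,0,0]],[[0,0,-20],[0,0,0]],[[0,0,-28],[0,0,0]],[[0,0,-28],[0,0,0]]]' | python3 nudge.py|sed -n 2,3p
python3 - <<'E'
from h import *
p,d,P=snap("wrist"); cv2.imwrite("pics/w8.png",p[:,:,::-1]); W=cloud("wrist",d,P)
m=(W[...,2]>34)&(W[...,2]<48)&(d>0)&(np.hypot(W[...,0]-516,W[...,1]+238)<60)
for a,b in blobs(m,80): c,r=cv2.minEnclosingCircle(W[b][:,:2].astype(np.float32)); print("tape",a,c,r,np.median(W[b][:,2]))
E
python3 go.py 596.9,-194,150,1.21
```

```text
eef_pos: [516.4, -237.8, 28.5]
eef_rot: [3.141, 0.0, 1.839]
wrist_force: [0.6, 0.6, 1.1]
eef_pos: [516.3, -237.8, 28.5]
eef_rot: [3.141, 0.0, 1.839]
wrist_force: [0.3, 1.7, 3.4]
clock: 22.05
eef_pos: [516.1, -237.8, 28.2]
eef_rot: [-3.141, -0.0, 1.839]
wrist_force: [0.5, 0.8, -0.7]
finger_gap: 77.9
finger_force: 0.0
eef_pos: [518.0, -238.8, 173.9]
eef_rot: [3.135, 0.006, 1.839]
tape 1309 (514.0655517578125, -238.8107452392578) 29.17269515991211 39.95250601415057
596.9,-194,150,1.21 -> [21.6 88.7 20.9] [0.004 0.002 0.629]
```

Tape is placed at (514,-239), flat, with its top at 40 mm. Now the turn.

Scaled: 89.5 mm is 17.9, 66 mm is 13.2.

```bash
echo '[[[1.4,4.4,0],[0,0,0.13]],[[2.8,8.8,0],[0,0,0.26]],[[4.2,13.2,0],[0,0,0.39]],[[4.3,17.9,0],[0,0,0.52]],[[4.3,17.9,0],[0,0,0.63]]]' | python3 nudge.py 44|sed -n 2,3p; echo '[[[0,0,0],[0,0,0]],[[0,0,0],[0,0,0]]]' | python3 nudge.py |sed -n 2,3p
python3 go.py 596.9,-194,48,1.21
```

```text
eef_pos: [597.9, -192.0, 165.9]
eef_rot: [-3.139, -0.0, 1.205]
eef_pos: [596.2, -193.3, 167.1]
eef_rot: [-3.14, -0.0, 1.212]
596.9,-194,48,1.21 -> [ -0.4   1.1 119.1] [-0.002 -0.     0.002]
```

Scaled: 117 mm is 23.4, 105 mm is 21.

```bash
echo '[[[0,0.2,8],[0,0,0]],[[0,0.2,16],[0,0,0]],[[0,0.2,21],[0,0,0]],[[0,0.2,23.4],[0,0,0]],[[0,0.2,23.4],[0,0,0]]]' | python3 nudge.py|sed -n 2,4p; echo '[[[0,0,0],[0,0,0]],[[0,0,0],[0,0,0]],[[0,0,0],[0,0,0]],[[0,0,0],[0,0,0]],[[0,0,0],[0,0,0]]]' | python3 nudge.py 5 12|sed -n 2,6p; python3 arc.py 0.63 5|head -1
echo '[[[-0.2,-3.8,0],[0,0,-0.126]],[[-0.92,-7.6,0],[0,0,-0.252]],[[-2.08,-11.2,0],[0,0,-0.378]],[[-3.68,-14.72,0],[0,0,-0.504]],[[-5.72,-17.96,0],[0,0,-0.63]]]' | python3 nudge.py|sed -n 2,4p; python3 arc.py 0.63 5|head -1;  echo '[[[-0.2,-3.8,0],[0,0,-0.126]],[[-0.92,-7.6,0],[0,0,-0.252]],[[-2.08,-11.2,0],[0,0,-0.378]],[[-3.68,-14.72,0],[0,0,-0.504]],[[-5.72,-17.96,0],[0,0,-0.63]]]' | python3 nudge.py|sed -n 2,4p;echo '[[[0,0,0],[0,0,0]],[[0,0,0],[0,0,0]]]' | python3 nudge.py|sed -n 2,4p; python3 arc.py 0.1 1
```

```text
eef_pos: [596.9, -193.7, 50.0]
eef_rot: [-3.139, 0.0, 1.21]
wrist_force: [0.5, 0.1, 0.3]
eef_pos: [598.1, -193.8, 52.0]
eef_rot: [3.14, 0.0, 1.209]
wrist_force: [0.6, 0.4, 3.8]
finger_gap: 14.7
finger_force: 12.0
post angle 1.203 r 152.6
eef_pos: [503.6, -189.7, 52.0]
eef_rot: [3.14, 0.003, 1.844]
wrist_force: [5.3, -14.5, -3.1]
post angle 1.835 r 151.8
eef_pos: [425.3, -241.5, 52.1]
eef_rot: [3.141, 0.005, 2.474]
wrist_force: [14.2, -8.0, -7.1]
eef_pos: [425.5, -241.3, 52.1]
eef_rot: [3.141, 0.004, 2.468]
wrist_force: [5.2, -3.6, -1.2]
post angle 2.463 r 151.2
[ -0.7 -15.1  -0. ] rz -0.1
```

Scaled: -110 mm is -22, -60 mm is -12.

```bash
echo '[[[0,0,0],[0,0,0]],[[0,0,0],[0,0,0]],[[0,0,0],[0,0,0]],[[0,0,-12],[0,0,0]],[[0,0,-22],[0,0,0]]]' | python3 nudge.py 44|sed -n 2,5p
echo '[[[0,0,-8],[0,0,0.15]],[[0,0,-16],[0,0,0.3]],[[0,0,-20],[0,0,0.45]],[[0,0,-20],[0,0,0.6]],[[0,0,-20],[0,0,0.75]]]' | python3 nudge.py|sed -n 2,3p
echo '[[[0,0,0],[0,0,0.15]],[[0,0,0],[0,0,0.3]],[[0,0,0],[0,0,0.45]],[[0,0,0],[0,0,0.6]],[[0,0,0],[0,0,0.75]]]' | python3 nudge.py|sed -n 2,3p
echo '[[[0,0,0],[0,0,0.15]],[[0,0,0],[0,0,0.3]],[[0,0,0],[0,0,0.45]],[[0,0,0],[0,0,0.6]],[[0,0,0],[0,0,0.7]]]' | python3 nudge.py|sed -n 2,3p
echo '[[[0,0,0],[0,0,0]],[[0,0,0],[0,0,0]]]' | python3 nudge.py|sed -n 2,3p
python3 - <<'E'
from h import *
p,d,P=snap("wrist"); cv2.imwrite("pics/w9.png",p[:,:,::-1]); np.savez("pics/w9.npz",d=d)
C=np.array([543.2,-336.2]); h=cv2.cvtColor(p,cv2.COLOR_RGB2HSV); W=cloud("wrist",d,P)
r=((h[...,0]<6)|(h[...,0]>172))&(h[...,1]>130)
for a,m in blobs(r,10): print("red",a,W[m].mean(0).round(1))
m=(W[...,2]>140)&(W[...,2]<175)&(d>0)
for a,b in blobs(m,30): print("handle?",a,[np.round(x,2) for x in rect(W[b])],W[b][:,2].max())
E
python3 go.py 543.2,-336.2,143,0.267
```

```text
eef_pos: [423.8, -239.4, 151.7]
eef_rot: [-3.141, -0.003, 2.469]
wrist_force: [0.2, 0.4, 0.8]
finger_gap: 43.8
eef_pos: [424.7, -239.9, 251.8]
eef_rot: [3.141, 0.001, 1.713]
eef_pos: [424.5, -239.8, 251.1]
eef_rot: [-3.141, -0.0, 0.963]
eef_pos: [424.5, -239.8, 251.1]
eef_rot: [-3.141, 0.0, 0.263]
eef_pos: [424.5, -240.0, 251.2]
eef_rot: [-3.141, 0.0, 0.272]
red 243 [ 574.1 -334.8  150.8]
red 172 [ 494.6 -159.6   17.6]
red 166 [ 518.5 -339.2  173.1]
handle? 1726 [array([ 543.78, -334.87]), np.float32(57.71), np.float32(20.68), np.float32(0.29)] 174.98322288760585
543.2,-336.2,143,0.267 -> [ 88.4 124.6 108.2] [-0.     0.     0.005]
```

View pics/w9.png

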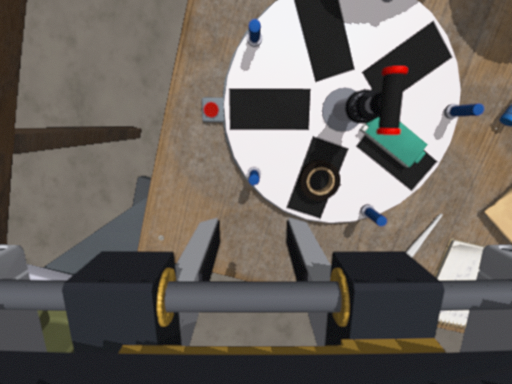

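The tape and cutter lie in their pads, and the handle is at (392,100), aligned with the tool. I'll check its height, then move over it.

```bash
python3 - <<'E'
from h import *
d=np.load("pics/w9.npz")["d"]; W=cloud("wrist",d); m=(W[...,2]>135)&(W[...,2]<180)&(d>0)&(np.hypot(W[...,0]-544,W[...,1]+335)<40); q=W[m]
u=(q[:,:2]-[543.8,-335.2])@[np.cos(.267),np.sin(.267)]
for a in range(-30,30,10): s=(u>a)&(u<a+10); print(a,s.sum(),np.percentile(q[s,2],[10,50,90]).round(1))
E
echo '[[[4,6,0],[0,0,0]],[[8,12,0],[0,0,0]],[[12,18,0],[0,0,0]],[[16,23,0],[0,0,0]],[[17.8,24.8,0],[0,0,0]]]' | python3 nudge.py |sed -n 2,3p
echo '[[[0,0,0],[0,0,0]],[[0,0,0],[0,0,0]]]' | python3 nudge.py|sed -n 2,3p; python3 go.py 543.6,-335.7,143,0.267
```

```text
-30 234 [166.1 171.6 173.9]
-20 263 [165.2 171.  172.8]
-10 368 [147.9 168.8 172.5]
0 345 [149.9 169.5 172.6]
10 260 [165.5 171.  172.6]
20 261 [165.6 171.6 173.8]
eef_pos: [544.6, -337.2, 250.1]
eef_rot: [-3.141, 0.001, 0.271]
eef_pos: [543.0, -335.6, 250.9]
eef_rot: [-3.141, 0.0, 0.27]
543.6,-335.7,143,0.267 -> [  0.6   0.3 107.9] [-0.001  0.     0.003]
```

```bash
echo '[[[0,0,7],[0,0,0]],[[0,0,13],[0,0,0]],[[0,0,18],[0,0,0]],[[0,0,20.4],[0,0,0]],[[0,0,20.4],[0,0,0]]]' | python3 nudge.py |sed -n 2,4p
echo '[[[0,0,0],[0,0,0]],[[0,0,0],[0,0,0]],[[0,0,0],[0,0,0]],[[0,0,0],[0,0,0]],[[0,0,0],[0,0,0]]]' | python3 nudge.py 5 45
echo '[[[0,0,-2],[0,0,0]],[[0,0,-5],[0,0,0]],[[0,0,-8],[0,0,0]],[[0,0,-10],[0,0,0]],[[0,0,-12],[0,0,0]]]' | python3 nudge.py
```

```text
eef_pos: [542.6, -335.4, 148.5]
eef_rot: [-3.14, 0.001, 0.269]
wrist_force: [0.7, -0.0, -0.5]
clock: 29.45
eef_pos: [543.6, -336.2, 150.0]
eef_rot: [3.14, -0.001, 0.269]
wrist_force: [0.5, -0.1, 2.3]
finger_gap: 20.8
finger_force: 45.0
clock: 29.95
eef_pos: [543.2, -335.9, 209.5]
eef_rot: [-3.141, 0.001, 0.269]
wrist_force: [2.5, -2.9, -9.6]
finger_gap: 20.4
finger_force: 45.0
```

```bash
echo '[[[0,0,-1.6],[0,0,0]],[[0,0,-3.2],[0,0,0]],[[0,0,-4.4],[0,0,0]],[[0,0,-5.6],[0,0,0]],[[0,0,-6],[0,0,0]]]' | python3 nudge.py|sed -n 2,5p;for i in 1 2 3; do echo '[[[0,0,-0.2],[0,0,0]],[[0,0,-0.4],[0,0,0]],[[0,0,-0.4],[0,0,0]]]' | python3 nudge.py|sed -n 2,4p; done
```

```text
eef_pos: [543.4, -335.9, 240.0]
eef_rot: [3.141, -0.0, 0.269]
wrist_force: [1.3, -1.6, -5.7]
finger_gap: 20.7
eef_pos: [543.4, -335.9, 241.4]
eef_rot: [3.141, -0.0, 0.269]
wrist_force: [1.2, -1.9, -3.4]
eef_pos: [543.2, -335.8, 242.7]
eef_rot: [-3.141, 0.001, 0.269]
wrist_force: [1.8, -1.2, -10.4]
eef_pos: [542.9, -335.7, 242.9]
eef_rot: [-3.139, 0.002, 0.269]
wrist_force: [3.7, -3.8, -24.2]
```

Scaled: -200 mm is -40, -160 mm is -32.

```bash
echo '[[[0,0,0],[0,0,0]],[[0,0,0],[0,0,0]],[[0,0,0],[0,0,0]],[[0,0,0],[0,0,0]]]' | python3 nudge.py 50|sed -n 2,5p; echo '[[[0,0,-4],[0,0,0]],[[0,0,-10],[0,0,0]],[[0,0,-16],[0,0,0]],[[0,0,-16],[0,0,0]]]' | python3 nudge.py|sed -n 2,4p
echo '[[[-8,0,0],[0,0,0]],[[-16,0,0],[0,0,0]],[[-24,0,0],[0,0,0]],[[-32,0,0],[0,0,0]],[[-40,0,0],[0,0,0]]]' | python3 nudge.py|sed -n 2,4p
python3 - <<'E'
from h import *
p,d,P=snap("side"); W=cloud("side",d,P); t,_,_=snap("top")
m=(np.hypot(W[...,0]-543.2,W[...,1]+336.2)<35)&(W[...,2]>80)&(d>0); print("mast top",np.percentile(W[m][:,2],[50,98,99.5]))
ys,xs=np.where(m); print(xs.min(),xs.max(),ys.min(),ys.max())
a=cv2.resize(p[170:370,70:230,::-1],(400,500),interpolation=cv2.INTER_CUBIC); b=cv2.resize(t[110:250,290:420,::-1],(400,500),interpolation=cv2.INTER_CUBIC)
cv2.imwrite("pics/v10.png",np.hstack([a,b]))
E
```

```text
eef_pos: [543.5, -336.0, 246.5]
eef_rot: [3.14, -0.001, 0.269]
wrist_force: [0.8, -0.6, -0.6]
finger_gap: 48.3
eef_pos: [543.9, -336.3, 330.4]
eef_rot: [3.136, -0.005, 0.269]
wrist_force: [1.0, 0.5, 0.7]
eef_pos: [348.9, -389.1, 325.0]
eef_rot: [3.141, -0.0, 0.269]
wrist_force: [1.0, -1.0, -0.0]
mast top [177.47302046 264.81069659 265.88934235]
115 149 237 281
```

View pics/v10.png

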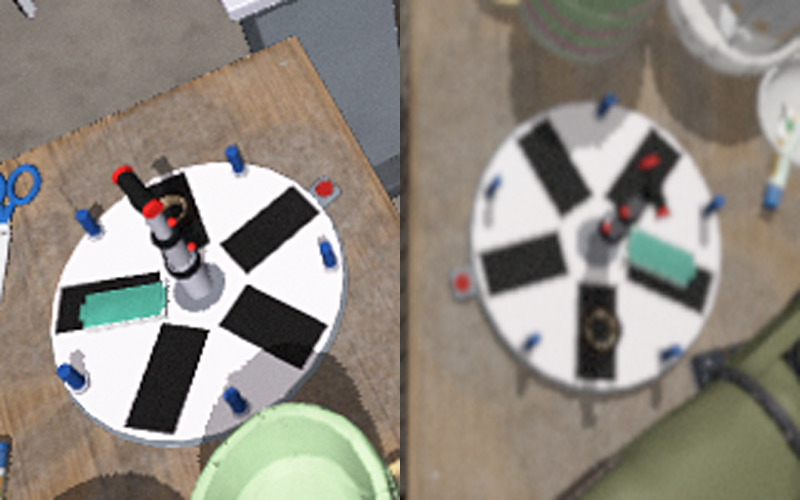

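The composite shows both red buttons out, at (171,223) and (191,247), and the handle top at 265 mm (256 + 10 expected). The pads line up with the red dot, and both items lie flat. Handing in.

```bash
echo '[[[0,0,0],[0,0,0]],[[0,0,0],[0,0,0]],[[0,0,0],[0,0,0]]]' | python3 nudge.py|sed -n 1,2p; python3 -c "
from cell import manip
print(manip.sign_off())"
```

```text
clock: 33.05
eef_pos: [351.4, -388.7, 324.9]
the job is handed in; nothing more can be done
None
```

I loaded the tablet cutter and then the black tape roll, turning the carousel one stop counter-clockwise after each (I first turned it about 30° to its nearest stop), passed over the two cartons because neither was out, pulled the handle up until both lock buttons were out, and handed the job in at 33 s; no verdict came back.

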